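# Shut and bolt the tool chest in the auction barn

### The arm

A 7-joint arm with a two-finger parallel gripper is mounted at the origin on the work surface. World frame = base frame: x ahead of the robot, y to its left, z up, the work surface at z = 0. Lengths are in m, angles in rad, forces in N, time in s.
With the tool pointing down it reaches from about 0.4 to 0.85 m from the base axis. Payload 10.4 kg.
Tool frame: the origin (TCP) lies between the finger pads; the fingertips stand tcp_to_tips ahead of it and the grasp point (between the pads) lies 8 mm behind it (tcp_to_tips is the distance from the TCP to the fingertips, in m); z points along the fingers, y is the line along which they close (so a half turn about z gives the same grasp; the last joint's range is limited). The gripper opens to 85 mm and grips with 20 to 120 N. Pads are 22 mm wide; open, the fingers measure 114 mm over their backs; the gripper's body (76 mm by 85 mm) begins 54 mm behind the grasp point. The pads swing forward as they close: fully open they stand 13 mm farther back than shut.
Start: joints at [1.203, 0.332, -0.065, 1.46, 0.022, 1.35, -0.088], TCP at [0.211, -0.588, 0.242] pointing down, gripper open.
Joint ranges: [-2.6, 2.6], [-0.5, 2.12], [-1.47, 1.34], [0.16, 2.42], [-1.27, 4.41], [0.06, 2.06], [-2.6, 2.6]. Speed limits (rad/s): [2.22, 2.22, 2.79, 2.79, 3.14, 3.14, 3.14].

### API

Orientations are given as a unit quaternion [x, y, z, w].
In Python, from workcell import * gives the robot as it stands.
- The arm moves only by the tool apply_moves, never from a script. Its argument "rows" is a list of rows, each an object of numbers: "x", "y", "z": the shift along the tool's x, y, z in mm; "ax", "ay", "az": the turn, a rotation vector about the tool's x, y, z in degrees; "gripper": the closure, from 0 (fully open) to 1 (shut). A call has 1 to 5 rows; each row shifts and turns the commanded pose from where the row before left it, along the tool's axes as they then stand; what a row does not reach is not made up. A row lasts 1/12 s, in which the tool goes at most 41.7 mm and 7.16 degrees, less where a joint would pass 70% of its speed; a pose out of reach is approached as far as the arm can. A call with a gripper value outside its range is refused whole. The fingers move at their own pace and stop on an object; "newtons" is the grip in N (left out, the last holds). Time passes only in rows, so rows that do not move let the fingers close. It gives the time, the measured TCP pose, the force, the opening and the grip force at its end, in the units of the state.
- get_obs(): the state, without advancing time (a new reading comes with each control period).
- camera(name): name is "scene" or "side" or "wrist"; returns a dict with "color" (420x560x3 uint8, red, green, blue), "fov_y" (degrees; the focal length in pixels is half the picture's height over the tangent of half this angle, whatever the lens; pixels are square), "cx", "cy" (the principal point, pixels), "rvec" (rotation vector, rad) and "tvec" (3), from world to camera coordinates, as OpenCV has them. Camera axes: x right, y down, z forward; pixel columns grow to the right and rows downward; lengths in m; the calibration is good to about 2 mm. A picture is of the moment at which its call begins. There is no depth.
- hand_in(): hands the job in; it is judged then, once.
The state is a dict: "clock": time; "joint_pos": joint angles; "joint_velocities": joint speeds; "tau": joint torques, N m; "position": TCP position; "ee_rot": TCP orientation; "ft_force": force on the tool from outside, world axes, zero at the start; "torque": the same for the moment, N m; "grip_width": opening from 0.0 (shut) to 1.0 (fully open); "grasp_force": force on a finger pad.
Only numpy, scipy, OpenCV 4.12 (cv2) and the standard library are available. Lean on these libraries where they do the work, as an engineer would, in place of code of your own. Each camera call takes 0.05 s, during which the arm holds its last target. There are 200 camera calls.

### The job

Get the tool chest ready to be carried off: its bolt is sticking out in the way, so first draw it all the way back, then lower the hinged leaf until it lies shut without slamming it, and finally slide the bolt fully home through its keeper. Leave the other goods where they are.

Things in the scene. Friction and masses are not known exactly. Their poses are not given: they have to be found in the camera images.
- chest: plywood chest fixed to the table, 250 mm (x) by 460 mm (y), top 122 mm above the table. Origin: centre of its underside; x points away from the robot to the hinge side, y left, z up. The right part of the top (chest y -230 to -22 mm) is a fixed deck carrying a steel barrel bolt; the left part (y -18 to 230) is a hinged leaf over an open compartment
- leaf (a joint): angle of the plywood leaf, 250 x 248 x 12 mm, about 0.45 kg, hinged along the chest's far (+x) edge: 0 = shut, level with the deck; grows (to 1.3 rad) as its near edge lifts. Starts part open. The stiff hinge stays where it is left; close it by pushing its upper face down near the near edge (a few N)
- leaf_press (a point): point on the leaf's upper face, mid-width, 215 mm from the hinge line and 35 mm in from its free near edge (chest x -90, y 106, z 122 mm when shut); its axes are the leaf's: x along the leaf to the hinge, z out of the upper face
- leaf_hinge (a point): point on the hinge axis (parallel to chest y, at chest x 125 mm), mid-width of the leaf, at its underside, 110 mm above the table; the axes turn with the leaf
- bolt (a joint): travel of the steel barrel bolt along the chest's +y: 0 = fully drawn back onto the deck, 0.045 m = fully home in its keeper. Starts part way out, sticking out over the compartment where it blocks the leaf. Friction about 3 N; stays where it is left
- bolt_knob (a point): top of the bolt's upright knob: 12 mm stem with a 20 mm ball, ball centre 42 mm and top 52 mm above the deck (174 mm above the table). Moves with the bolt; at travel 0 it is at chest x -80, y -150 mm. It stands above the guide staples, 24 mm tall and 30 mm wide, at chest y -190, -78 and -42 mm
- bolt_tip (a point): tip of the bolt's 12 mm round bar, on its axis, 13 mm above the deck, 122 mm along +y from the knob. At travel 0 it is 6 mm short of the deck's edge; fully home it reaches 35 mm over the leaf through the keeper, a 24 mm tall staple on the leaf (chest x -80, y 3 mm when shut)
- jar: amber glass jar with a steel cap, 48 mm across and 62 mm tall, standing on the fixed deck of the chest behind the bolt; origin under its centre
- wrench: steel wrench 160 mm long lying on the floor of the chest's open compartment, 10 mm above the table
- brush: paint brush 180 mm long lying on the floor of the chest's open compartment
- mug: steel mug, 80 mm across and 85 mm tall, standing beside the chest; origin under its centre
- earmuffs: yellow ear defenders lying flat beside the chest, about 140 x 155 mm, 36 mm tall; origin between the two cups
- screwdriver: screwdriver with wooden handle, 200 mm long, lying between the robot and the chest
- bitcase: closed grey plastic case 90 x 140 x 35 mm lying near the chest; origin under its centre

How it is judged:
By the outcome, as a careful person would: the job done as asked, in the order asked, and still so for the second after the job is handed in, with the robot touching nothing.
It also fails if it takes over 64 s, if anything falls off the work surface, if the arm or the gripper's body presses on something with over 40 N, if the wrist force passes 120 N, or if a joint passes its speed limit or range.

## Working session

There is one attempt and no reset: what is moved stays moved. The work goes in short steps, Python scripts to look and compute and a tool call to move; the robot and the scene stay as the last step left them, time stands still between calls to the robot, and variables do not carry over. Pictures are saved under pics/ and viewed, at most 10 in all, crops included, and the job is handed in when it is done.

Besides the shell and the picture viewer there is one more tool, called after "Request:" by a JSON object that holds its "name" and its "arguments". apply_moves: Moves the arm, as the interface text tells. Its arguments: {"type":"object","properties":{"rows":{"type":"array","items":{"type":"object","properties":{"x":{"type":"number"},"y":{"type":"number"},"z":{"type":"number"},"ax":{"type":"number"},"ay":{"type":"number"},"az":{"type":"number"},"gripper":{"type":"number"}}}},"newtons":{"type":"number"}},"required":["rows"]}

```bash
mkdir -p pics
cat > h.py <<'E'
from workcell import *
import numpy as np, cv2
from scipy.spatial.transform import Rotation as R
def snap(n,f):
    c=camera(n); cv2.imwrite('pics/'+f,cv2.cvtColor(c['color'],cv2.COLOR_RGB2BGR))
    return {k:np.array(v).tolist() for k,v in c.items() if k!='color'}
def K(c):
    f=210/np.tan(np.radians(c['fov_y'])/2)
    return np.array([[f,0,c['cx']],[0,f,c['cy']],[0,0,1]])
def ray(c,u,v):
    Rm=cv2.Rodrigues(np.array(c['rvec']))[0]; o=-Rm.T@np.array(c['tvec'])
    return o,Rm.T@np.linalg.solve(K(c),[u,v,1])
def atz(c,u,v,z):
    o,d=ray(c,u,v); return o+d*(z-o[2])/d[2]
def proj(c,P):
    return cv2.projectPoints(np.array(P,float).reshape(-1,3),np.array(c['rvec']),np.array(c['tvec']),K(c),None)[0][:,0]
E
python3 - <<'E'
from h import *
import json
d={n:snap(n,n+'0.png') for n in('scene','side')}
json.dump(d,open('cam.json','w')); print(d)
s=get_obs(); print(s)
import workcell; print([k for k in dir(workcell) if k[0]!='_'])
try: print(tcp_to_tips)
except Exception as e: print(e)
E
```

```text
{'scene': {'fov_y': 48.75732308917843, 'cx': 277.3380160178223, 'cy': 212.02192811888068, 'rvec': [0.8354719386889266, -2.5412009600773935, 1.0826101199833522], 'tvec': [0.4906253877290142, 0.2869455164786549, 1.0001421439723939]}, 'side': {'fov_y': 46.60177752243865, 'cx': 286.52769034725634, 'cy': 215.5274519190046, 'rvec': [1.3194424139723984, -2.3056520835873475, 0.8606578898220302], 'tvec': [0.3234399412929171, 0.46142831827662767, 1.1862459596341266]}}
{'clock': 0.1, 'joint_pos': array([ 1.20340567,  0.33279465, -0.06469858,  1.46085288,  0.02157818,
        1.34993601, -0.08853125]), 'joint_velocities': array([-5.14441146e-04, -2.04887642e-03, -2.70797828e-05, -3.32888466e-03,
        4.69493037e-04, -7.55822028e-04, -7.95903240e-04]), 'tau': array([ 9.65059153e-04, -6.26749420e+01,  4.88464138e-02, -3.92431569e+01,
        1.63521833e-02,  6.91559835e-03,  3.21586265e-05]), 'position': array([ 0.21113995, -0.58790234,  0.24160637]), 'ee_rot': array([ 9.85178052e-01,  1.71533626e-01, -1.30666680e-04, -6.34957743e-04]), 'ft_force': array([-0.63372234, -0.8126171 ,  0.1520113 ]), 'torque': array([-0.00671037, -0.03202353, -0.01738607]), 'grasp_force': 0.0, 'grip_width': 0.9973818691751289}
['MotionError', 'camera', 'get_obs', 'hand_in', 'tcp_to_tips']
0.011
```

View pics/scene0.png

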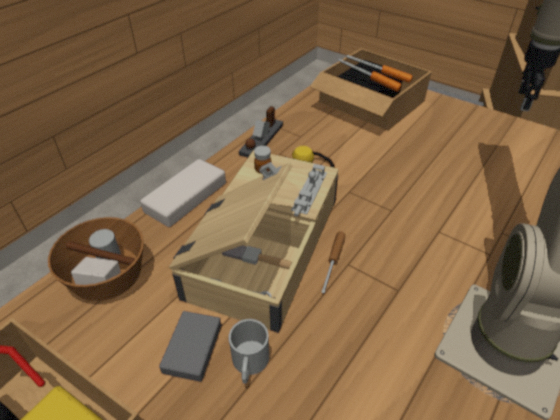

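View pics/side0.png

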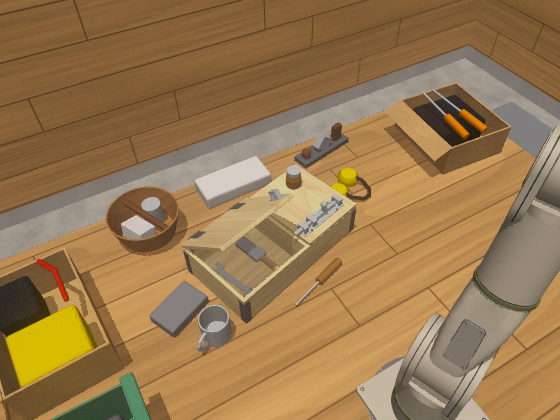

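Both pictures show the chest with its near side facing the robot. In the scene view it spans about (180–340, 155–320), with the bolt near (310,190). In the side view it spans about (185–355, 170–312), with the bolt near (318,215). I'll zoom in for the corners and the knob.

Run:
```python
import cv2
a=cv2.imread('pics/scene0.png')[145:325,170:350]; b=cv2.imread('pics/side0.png')[155:320,175:370]
cv2.imwrite('pics/za.png',cv2.resize(a,None,fx=3.3,fy=3.3,interpolation=cv2.INTER_CUBIC))
cv2.imwrite('pics/zb.png',cv2.resize(b,None,fx=3.6,fy=3.6,interpolation=cv2.INTER_CUBIC))
```

```text
(no output)
```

View pics/za.png

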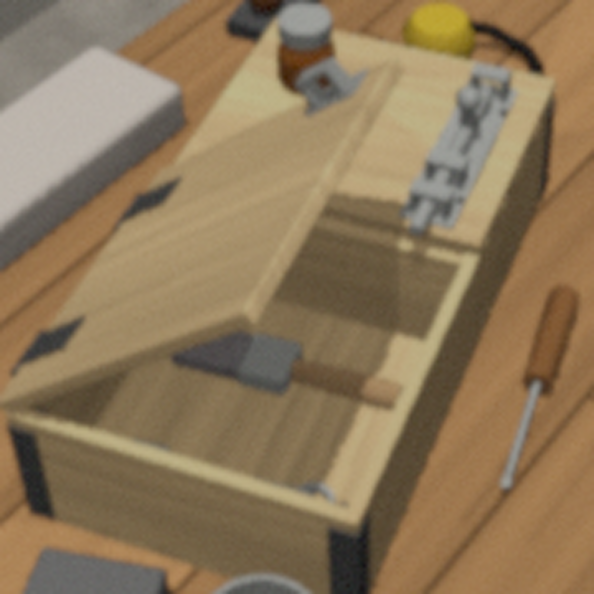

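View pics/zb.png

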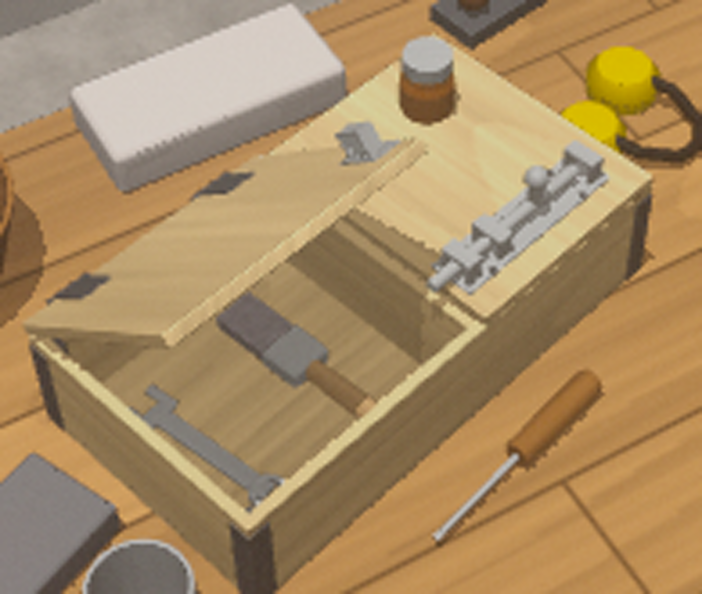

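The zooms give the rim corners, the deck corners, the knob ball (scene zoom (470,100), side zoom (537,180)) and the free corners of the leaf. I'll fit the chest pose, bolt travel and leaf angle together.

```bash
cat > fit.py <<'E'
from h import *
import json
from scipy.optimize import least_squares
cs=json.load(open('cam.json'))
def model(p):
    x,y,yaw,t,th=p
    h=np.array([125,0,110.]); 
    lf=lambda r,yy,up: [125-r*np.cos(th)+up*np.sin(th),yy,110+r*np.sin(th)+up*np.cos(th)]
    pts=dict(nr=[-125,-230,122],fr=[125,-230,122],nl=[-125,230,110],df=[-125,-22,122],fl=[125,230,110],
      kn=[-80,-150+t*1000,164],ll=lf(250,230,12),lr=lf(250,-18,12))
    Rz=R.from_euler('z',yaw)
    return {k:Rz.apply(np.array(v)/1000)+[x,y,0] for k,v in pts.items()}
px={'scene':dict(nr=(552,80),fr=(277,27),nl=(352,523),df=(478,247),fl=(10,415),kn=(470,100),ll=(248,318),lr=(398,65)),
 'side':dict(nr=(650,185),fr=(440,40),nl=(247,525),df=(485,322),fl=(35,343),kn=(537,180),ll=(168,338),lr=(427,147))}
off={'scene':(3.3,170,145),'side':(3.6,175,155)}
def res(p):
    m=model(p); r=[]
    for n in px:
        s,a,b=off[n]
        for k,(u,v) in px[n].items():
            q=np.array([(u+.5)/s-.5+a,(v+.5)/s-.5+b]); r.append(proj(cs[n],m[k])[0]-q)
    return np.array(r).ravel()
best=min((least_squares(res,[.6,0,w,.02,.6],loss='soft_l1') for w in(-.6,0,.6)),key=lambda s:s.cost)
if __name__=='__main__':
    print(best.x.round(4),np.degrees(best.x[2])); print(res(best.x).reshape(-1,2).round(1).tolist())
    m=model(best.x); print({k:v.round(3).tolist() for k,v in m.items()})
E
python3 fit.py
```

```text
[0.5931 0.077  0.2697 0.0201 0.6756] 15.454529476818669
[[2.3, -0.5], [0.6, -3.6], [1.6, 0.6], [1.2, -0.5], [-1.0, -0.4], [0.5, -0.4], [0.7, -0.1], [1.2, -1.0], [0.5, -2.0], [-2.0, -1.8], [-1.2, 2.2], [-0.7, -0.4], [-2.9, -1.6], [-0.8, -0.0], [-2.0, 1.6], [-1.3, -0.3]]
{'nr': [0.534, -0.178, 0.122], 'fr': [0.775, -0.111, 0.122], 'nl': [0.411, 0.265, 0.11], 'df': [0.479, 0.022, 0.122], 'fl': [0.652, 0.332, 0.11], 'kn': [0.551, -0.07, 0.164], 'll': [0.472, 0.282, 0.276], 'lr': [0.538, 0.043, 0.276]}
```

Request:
{"name": "apply_moves", "arguments": {"rows": [{"az":4.3,"z":-20},{"x":28,"y":-25},{"x":28,"y":-25},{"x":28,"y":-25},{"x":28,"y":-25}]}}

```text
invalid input at $.rows[0]: expected keys x, y, z, ax, ay, az, gripper
```

Request:
{"name": "apply_moves", "arguments": {"rows": [{"x":28,"y":-25},{"x":28,"y":-25},{"x":28,"y":-25},{"x":28,"y":-25},{"x":28,"y":-25}]}}

```text
invalid input at $.rows[0]: expected keys x, y, z, ax, ay, az, gripper
```

Request:
{"name": "apply_moves", "arguments": {"rows": [{"x":28,"y":-25},{"x":28,"y":-25},{"x":28,"y":-25},{"x":28,"y":-25},{"x":28,"y":-25}]}}

```text
invalid input at $.rows[0]: expected keys x, y, z, ax, ay, az, gripper
```

Request:
{"name": "apply_moves", "arguments": {"rows": [{"x":28,"y":-25},{"x":28,"y":-25},{"x":17,"y":-9},{},{}]}}

```text
invalid input at $.rows[0]: expected keys x, y, z, ax, ay, az, gripper
```

```bash
cat > info.py <<'E'
from fit import *
s=get_obs(); r=R.from_quat(s['ee_rot']); x,y,yaw,t,th=best.x
print(s['clock'],s['position'].round(4),'F',s['ft_force'].round(1),'w',round(s['grip_width'],3),'gf',round(s['grasp_force'],1))
print('toolx',r.as_matrix()[:,0].round(3),'toolz',r.as_matrix()[:,2].round(3))
c=R.from_euler('z',-yaw).apply(s['position']-[x,y,0]); print('chest',(c*1000).round(1))
for k,v in model(best.x).items():
    if k in('kn','ll','lr'): print(k,'tool mm',(r.inv().apply(v-s['position'])*1000).round(1))
E
cat >> info.py <<'E'
import sys
if len(sys.argv)>1:
    c=snap('wrist',sys.argv[1]); json.dump(c,open('w.json','w'))
    print({k:v.round(0).tolist() for k,v in ((k,proj(c,v)[0]) for k,v in model(best.x).items())})
E
python3 info.py w1.png
```

```text
0.1 [ 0.2111 -0.5879  0.2416] F [-0.6 -0.8  0.2] w 0.997 gf 0.0
toolx [ 0.941  0.338 -0.   ] toolz [-0.     0.001 -1.   ]
chest [-545.4 -539.   241.6]
kn tool mm [ 494.7 -373.    78.1]
ll tool mm [ 539.1 -730.7  -33.2]
lr tool mm [ 520.5 -483.4  -33.5]
{'nr': [-528.0, -1033.0], 'fr': [-1624.0, -4677.0], 'nl': [-1847.0, -1126.0], 'df': [-1188.0, -1124.0], 'fl': [-4871.0, -4808.0], 'kn': [-1670.0, -2202.0], 'll': [5893.0, 3803.0], 'lr': [4460.0, 4102.0]}
```

View pics/w1.png

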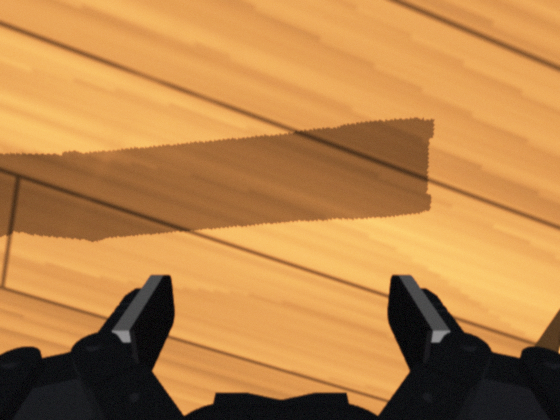

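The moves were refused because every row needs all its keys, so the wrist picture shows only bare table between the fingers. I'll resend with full rows.

Request:
{"name": "apply_moves", "arguments": {"rows": [{"x":0,"y":0,"z":-20,"ax":0,"ay":0,"az":4.3,"gripper":0},{"x":28,"y":-25,"z":0,"ax":0,"ay":0,"az":0,"gripper":0},{"x":28,"y":-25,"z":0,"ax":0,"ay":0,"az":0,"gripper":0},{"x":28,"y":-25,"z":0,"ax":0,"ay":0,"az":0,"gripper":0},{"x":28,"y":-25,"z":0,"ax":0,"ay":0,"az":0,"gripper":0}]}}

```text
clock: 0.57
position: [0.2932, -0.4604, 0.2621]
ee_rot: [0.991, 0.134, -0.0, -0.0]
ft_force: [0.7, -0.7, 1.0]
grip_width: 0.998
grasp_force: 0.0
```

Request:
{"name": "apply_moves", "arguments": {"rows": [{"x":28,"y":-25,"z":0,"ax":0,"ay":0,"az":0,"gripper":0},{"x":28,"y":-25,"z":0,"ax":0,"ay":0,"az":0,"gripper":0},{"x":28,"y":-25,"z":0,"ax":0,"ay":0,"az":0,"gripper":0},{"x":28,"y":-25,"z":0,"ax":0,"ay":0,"az":0,"gripper":0},{"x":28,"y":-25,"z":0,"ax":0,"ay":0,"az":0,"gripper":0}]}}

```text
clock: 0.98
position: [0.3947, -0.3025, 0.2623]
ee_rot: [0.991, 0.134, -0.0, 0.0]
ft_force: [0.1, -0.8, -0.0]
grip_width: 1.0
grasp_force: 0.0
```

Request:
{"name": "apply_moves", "arguments": {"rows": [{"x":28,"y":-25,"z":0,"ax":0,"ay":0,"az":0,"gripper":0},{"x":28,"y":-25,"z":0,"ax":0,"ay":0,"az":0,"gripper":0},{"x":28,"y":-25,"z":0,"ax":0,"ay":0,"az":0,"gripper":0},{"x":28,"y":-25,"z":0,"ax":0,"ay":0,"az":0,"gripper":0},{"x":28,"y":-25,"z":0,"ax":0,"ay":0,"az":0,"gripper":0}]}}

```text
clock: 1.4
position: [0.4964, -0.1447, 0.2623]
ee_rot: [0.991, 0.134, 0.0, 0.0]
ft_force: [0.3, -0.3, -0.1]
grip_width: 0.998
grasp_force: 0.0
```

Request:
{"name": "apply_moves", "arguments": {"rows": [{"x":28,"y":-25,"z":0,"ax":0,"ay":0,"az":0,"gripper":0},{"x":20,"y":-20,"z":0,"ax":0,"ay":0,"az":0,"gripper":0},{"x":0,"y":0,"z":0,"ax":0,"ay":0,"az":0,"gripper":0}]}}

```text
clock: 1.65
position: [0.532, -0.0834, 0.2622]
ee_rot: [0.99, 0.139, 0.001, -0.001]
ft_force: [-1.5, 0.7, 0.8]
grip_width: 1.001
grasp_force: 0.0
```

```bash
python3 info.py w2.png
```

```text
1.65 [ 0.532  -0.0834  0.2622] F [-1.5  0.7  0.8] w 1.001 gf 0.0
toolx [0.962 0.274 0.001] toolz [ 0.001  0.003 -1.   ]
chest [-101.7 -138.3  262.2]
kn tool mm [21.6 -8.  98.2]
ll tool mm [  42.2 -368.   -12.6]
lr tool mm [  40.1 -120.   -13.2]
{'nr': [399.0, 224.0], 'fr': [445.0, -185.0], 'nl': [-174.0, 214.0], 'df': [132.0, 222.0], 'fl': [-326.0, -177.0], 'kn': [268.0, 180.0], 'll': [-821.0, 200.0], 'lr': [-78.0, 206.0]}
```

View pics/w2.png

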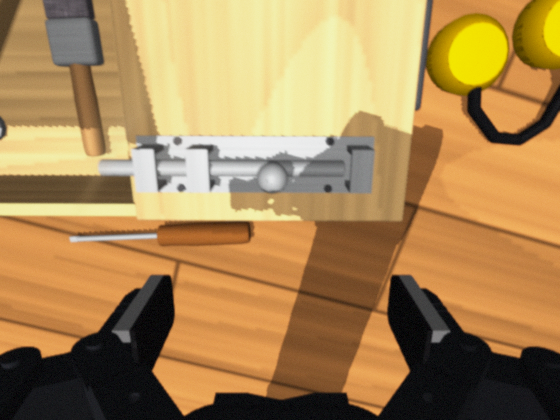

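The wrist view shows the bolt knob at (272,177), against a predicted (268,180), and the deck edge is level, so the fit is off by only about 4 mm. Next I'll go over the knob, down and grip.

Request:
{"name": "apply_moves", "arguments": {"rows": [{"x":23,"y":-5,"z":0,"ax":0,"ay":0,"az":0,"gripper":0},{"x":0,"y":0,"z":30,"ax":0,"ay":0,"az":0,"gripper":0},{"x":0,"y":0,"z":30,"ax":0,"ay":0,"az":0,"gripper":0.3},{"x":0,"y":0,"z":30,"ax":0,"ay":0,"az":0,"gripper":0.3},{"x":0,"y":0,"z":10,"ax":0,"ay":0,"az":0,"gripper":0.3}]}}

```text
clock: 2.12
position: [0.5484, -0.0804, 0.1579]
ee_rot: [0.991, 0.134, -0.003, -0.001]
ft_force: [0.1, -0.3, 0.2]
grip_width: 0.701
grasp_force: 0.0
```

Request:
{"name": "apply_moves", "arguments": {"rows": [{"x":0,"y":0,"z":0,"ax":0,"ay":0,"az":0,"gripper":0.3},{"x":0,"y":0,"z":0,"ax":0,"ay":0,"az":0,"gripper":0.6},{"x":0,"y":0,"z":0,"ax":0,"ay":0,"az":0,"gripper":1},{"x":0,"y":0,"z":0,"ax":0,"ay":0,"az":0,"gripper":1},{"x":0,"y":0,"z":0,"ax":0,"ay":0,"az":0,"gripper":1}], "newtons": 30}}

```text
clock: 2.53
position: [0.5519, -0.0788, 0.1644]
ee_rot: [0.991, 0.135, 0.001, 0.0]
ft_force: [-2.7, 1.7, 7.5]
grip_width: 0.206
grasp_force: 29.1
```

```bash
python3 info.py
```

```text
2.5333 [ 0.5519 -0.0788  0.1644] F [-2.7  1.7  7.5] w 0.206 gf 29.1
toolx [0.964 0.267 0.003] toolz [ 0.003 -0.    -1.   ]
chest [ -81.2 -139.1  164.4]
kn tool mm [ 1.2 -9.3  0.4]
ll tool mm [  19.1 -369.  -111.6]
lr tool mm [  19.  -121.  -111.4]
```

Request:
{"name": "apply_moves", "arguments": {"rows": [{"x":0,"y":0,"z":0,"ax":0,"ay":0,"az":0,"gripper":0.6},{"x":0,"y":0,"z":4,"ax":0,"ay":0,"az":0,"gripper":0.6},{"x":0,"y":0,"z":0,"ax":0,"ay":0,"az":0,"gripper":1},{"x":0,"y":0,"z":0,"ax":0,"ay":0,"az":0,"gripper":1},{"x":0,"y":0,"z":0,"ax":0,"ay":0,"az":0,"gripper":1}], "newtons": 30}}

```text
clock: 2.95
position: [0.5507, -0.0795, 0.1581]
ee_rot: [0.991, 0.134, -0.0, 0.0]
ft_force: [-0.7, -0.3, -0.4]
grip_width: 0.206
grasp_force: 29.2
```

Request:
{"name": "apply_moves", "arguments": {"rows": [{"x":0,"y":3,"z":0,"ax":0,"ay":0,"az":0,"gripper":1},{"x":0,"y":3,"z":0,"ax":0,"ay":0,"az":0,"gripper":1},{"x":0,"y":2,"z":0,"ax":0,"ay":0,"az":0,"gripper":1},{"x":0,"y":0,"z":0,"ax":0,"ay":0,"az":0,"gripper":1},{"x":0,"y":0,"z":0,"ax":0,"ay":0,"az":0,"gripper":1}]}}

```text
clock: 3.37
position: [0.553, -0.0875, 0.1581]
ee_rot: [0.991, 0.134, -0.0, 0.0]
ft_force: [-1.9, 0.6, -1.0]
grip_width: 0.209
grasp_force: 29.3
```

```bash
python3 info.py
```

```text
3.3667 [ 0.553  -0.0875  0.1581] F [-1.9  0.6 -1. ] w 0.209 gf 29.3
toolx [ 0.964  0.266 -0.   ] toolz [-0. -0. -1.]
chest [ -82.5 -147.8  158.1]
kn tool mm [  2.5 -17.9  -5.9]
ll tool mm [  19.7 -377.8 -117.7]
lr tool mm [  19.9 -129.8 -117.6]
```

Request:
{"name": "apply_moves", "arguments": {"rows": [{"x":0,"y":2,"z":0,"ax":0,"ay":0,"az":0,"gripper":1},{"x":0,"y":2,"z":0,"ax":0,"ay":0,"az":0,"gripper":1},{"x":0,"y":0,"z":0,"ax":0,"ay":0,"az":0,"gripper":1}]}}

```text
clock: 3.62
position: [0.554, -0.0912, 0.1581]
ee_rot: [0.991, 0.134, -0.0, 0.0]
ft_force: [-2.4, 0.1, -2.0]
grip_width: 0.205
grasp_force: 29.3
```

Request:
{"name": "apply_moves", "arguments": {"rows": [{"x":0,"y":2,"z":0,"ax":0,"ay":0,"az":0,"gripper":1},{"x":0,"y":1,"z":0,"ax":0,"ay":0,"az":0,"gripper":1},{"x":0,"y":0,"z":0,"ax":0,"ay":0,"az":0,"gripper":1}]}}

```text
clock: 3.87
position: [0.5543, -0.0921, 0.1581]
ee_rot: [0.991, 0.135, -0.001, -0.001]
ft_force: [-6.6, 7.4, 0.3]
grip_width: 0.205
grasp_force: 29.6
```

Request:
{"name": "apply_moves", "arguments": {"rows": [{"x":0,"y":2,"z":0,"ax":0,"ay":0,"az":0,"gripper":1},{"x":0,"y":0,"z":0,"ax":0,"ay":0,"az":0,"gripper":1},{"x":0,"y":0,"z":0,"ax":0,"ay":0,"az":0,"gripper":1}]}}

```text
clock: 4.12
position: [0.5544, -0.0922, 0.1581]
ee_rot: [0.991, 0.136, -0.001, -0.002]
ft_force: [-9.6, 12.4, 4.2]
grip_width: 0.208
grasp_force: 30.0
```

Request:
{"name": "apply_moves", "arguments": {"rows": [{"x":0,"y":-3,"z":0,"ax":0,"ay":0,"az":0,"gripper":0.55},{"x":0,"y":0,"z":0,"ax":0,"ay":0,"az":0,"gripper":0.55},{"x":0,"y":0,"z":0,"ax":0,"ay":0,"az":0,"gripper":0.55}]}}

```text
clock: 4.37
position: [0.5554, -0.0934, 0.1588]
ee_rot: [0.991, 0.134, 0.001, 0.001]
ft_force: [0.3, -0.1, 0.6]
grip_width: 0.448
grasp_force: 0.0
```

```bash
python3 info.py
```

```text
4.3667 [ 0.5554 -0.0934  0.1588] F [ 0.3 -0.1  0.6] w 0.448 gf 0.0
toolx [0.964 0.266 0.002] toolz [ 0.002 -0.001 -1.   ]
chest [ -81.8 -154.2  158.8]
kn tool mm [  1.8 -24.3  -5.2]
ll tool mm [  19.3 -384.  -117.4]
lr tool mm [  19.4 -136.  -117.1]
```

Request:
{"name": "apply_moves", "arguments": {"rows": [{"x":0,"y":0,"z":-20,"ax":0,"ay":0,"az":0,"gripper":0.55},{"x":0,"y":0,"z":-40,"ax":0,"ay":0,"az":0,"gripper":0.55},{"x":0,"y":0,"z":-40,"ax":0,"ay":0,"az":0,"gripper":1},{"x":0,"y":0,"z":-40,"ax":0,"ay":0,"az":0,"gripper":1},{"x":0,"y":0,"z":-40,"ax":0,"ay":0,"az":0,"gripper":1}]}}

```text
clock: 4.78
position: [0.5546, -0.0936, 0.3408]
ee_rot: [0.991, 0.134, 0.001, 0.001]
ft_force: [0.2, -0.8, 1.0]
grip_width: 0.027
grasp_force: 0.0
```

Request:
{"name": "apply_moves", "arguments": {"rows": [{"x":6,"y":-29,"z":0,"ax":0,"ay":0,"az":0,"gripper":1},{"x":6,"y":-29,"z":0,"ax":0,"ay":0,"az":0,"gripper":1},{"x":6,"y":-29,"z":0,"ax":0,"ay":0,"az":0,"gripper":1},{"x":6,"y":-29,"z":0,"ax":0,"ay":0,"az":0,"gripper":1},{"x":6,"y":-29,"z":0,"ax":0,"ay":0,"az":0,"gripper":1}]}}

```text
clock: 5.2
position: [0.5452, 0.0556, 0.3389]
ee_rot: [0.991, 0.134, 0.001, 0.0]
ft_force: [0.5, 0.5, -0.7]
grip_width: 0.002
grasp_force: 0.0
```

Request:
{"name": "apply_moves", "arguments": {"rows": [{"x":6,"y":-29,"z":0,"ax":0,"ay":0,"az":0,"gripper":1},{"x":6,"y":-29,"z":0,"ax":0,"ay":0,"az":0,"gripper":1},{"x":6,"y":-29,"z":0,"ax":0,"ay":0,"az":0,"gripper":1},{"x":6,"y":-28,"z":0,"ax":0,"ay":0,"az":0,"gripper":1},{"x":0,"y":0,"z":0,"ax":0,"ay":0,"az":0,"gripper":1}]}}

```text
clock: 5.62
position: [0.5362, 0.1782, 0.3388]
ee_rot: [0.99, 0.138, 0.001, -0.001]
ft_force: [0.1, 0.5, 0.7]
grip_width: -0.002
grasp_force: 0.0
```

```bash
python3 info.py
python3 - <<'E'
from h import *
snap('side','s2.png'); a=cv2.imread('pics/s2.png')[120:330,150:410]
cv2.imwrite('pics/s2z.png',cv2.resize(a,None,fx=2.8,fy=2.8,interpolation=cv2.INTER_CUBIC))
for th in np.arange(.6756,-.01,-.0563):
    print(th.round(3),np.round([125-205*np.cos(th)+12*np.sin(th), 110+217*np.sin(th)+12*np.cos(th)+11],1))
E
```

```text
5.6167 [0.5362 0.1782 0.3388] F [0.1 0.5 0.7] w -0.002 gf 0.0
toolx [0.962 0.273 0.002] toolz [ 0.001  0.003 -1.   ]
chest [-27.9 112.7 338.8]
kn tool mm [-54.2 242.6 174.2]
ll tool mm [ -34.  -117.4   63.3]
lr tool mm [-35.7 130.6  62.7]
0.676 [-27.5 266.1]
0.619 [-35.  256.7]
0.563 [-42. 247.]
0.507 [-48.4 236.8]
0.45 [-54.3 226.3]
0.394 [-59.7 215.4]
0.338 [-64.4 204.2]
0.281 [-68.6 192.8]
0.225 [-72.1 181.2]
0.169 [-75.1 169.3]
0.113 [-77.4 157.3]
0.056 [-79.  145.2]
-0.0 [-80. 133.]
```

View pics/s2z.png

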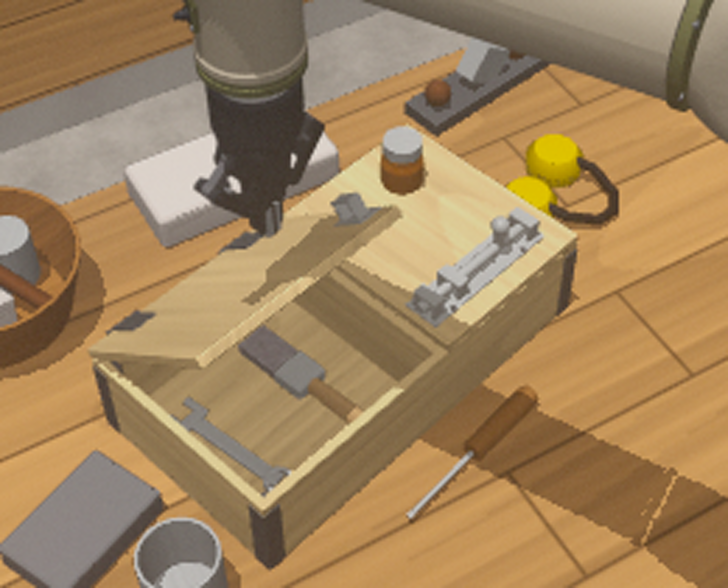

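The bolt tip, near (425,303) in the crop, now stops short of the deck edge, and the closed fingers are above the leaf. I'll go down to touch it.

Request:
{"name": "apply_moves", "arguments": {"rows": [{"x":0,"y":3,"z":25,"ax":0,"ay":0,"az":0,"gripper":1},{"x":0,"y":3,"z":25,"ax":0,"ay":0,"az":0,"gripper":1},{"x":0,"y":0,"z":12,"ax":0,"ay":0,"az":0,"gripper":1},{"x":0,"y":0,"z":4,"ax":0,"ay":0,"az":0,"gripper":1},{"x":0,"y":0,"z":0,"ax":0,"ay":0,"az":0,"gripper":1}]}}

```text
clock: 6.08
position: [0.5392, 0.1655, 0.2721]
ee_rot: [0.991, 0.134, -0.0, 0.0]
ft_force: [0.3, 0.0, 0.5]
grip_width: 0.004
grasp_force: 0.0
```

Request:
{"name": "apply_moves", "arguments": {"rows": [{"x":-1,"y":0,"z":3,"ax":0,"ay":0,"az":0,"gripper":1},{"x":-2,"y":0,"z":3,"ax":0,"ay":0,"az":0,"gripper":1},{"x":-2,"y":0,"z":3,"ax":0,"ay":0,"az":0,"gripper":1}]}}

```text
clock: 6.33
position: [0.5346, 0.1653, 0.2644]
ee_rot: [0.991, 0.134, 0.001, -0.0]
ft_force: [-0.5, 1.4, 3.6]
grip_width: -0.003
grasp_force: 1.3
```

```bash
python3 info.py
```

```text
6.3333 [0.5346 0.1653 0.2644] F [-0.5  1.4  3.6] w -0.003 gf 1.3
toolx [0.964 0.266 0.002] toolz [ 0.002  0.    -1.   ]
chest [-32.8 100.7 264.4]
kn tool mm [-47.4 230.6 100.3]
ll tool mm [ -29.7 -129.3  -11.4]
lr tool mm [-29.7 118.7 -11.4]
```

Request:
{"name": "apply_moves", "arguments": {"rows": [{"x":-4,"y":0,"z":5,"ax":0,"ay":0,"az":0,"gripper":1},{"x":-3.5,"y":0,"z":5,"ax":0,"ay":0,"az":0,"gripper":1},{"x":-3,"y":0,"z":5,"ax":0,"ay":0,"az":0,"gripper":1},{"x":-3,"y":0,"z":5,"ax":0,"ay":0,"az":0,"gripper":1},{"x":-3,"y":0,"z":5,"ax":0,"ay":0,"az":0,"gripper":1}]}}

```text
clock: 6.75
position: [0.5178, 0.1606, 0.2377]
ee_rot: [0.991, 0.134, -0.0, 0.0]
ft_force: [-0.5, 0.1, 3.7]
grip_width: 0.001
grasp_force: 1.3
```

Request:
{"name": "apply_moves", "arguments": {"rows": [{"x":-2.5,"y":0,"z":5,"ax":0,"ay":0,"az":0,"gripper":1},{"x":-2.5,"y":0,"z":5,"ax":0,"ay":0,"az":0,"gripper":1},{"x":-2.5,"y":0,"z":5,"ax":0,"ay":0,"az":0,"gripper":1},{"x":-2,"y":0,"z":5,"ax":0,"ay":0,"az":0,"gripper":1},{"x":-2,"y":0,"z":5,"ax":0,"ay":0,"az":0,"gripper":1}]}}

```text
clock: 7.17
position: [0.507, 0.1576, 0.2127]
ee_rot: [0.991, 0.134, -0.0, 0.0]
ft_force: [-0.7, 0.9, 3.5]
grip_width: -0.003
grasp_force: 1.2
```

```bash
python3 info.py
```

```text
7.1667 [0.507  0.1576 0.2127] F [-0.7  0.9  3.5] w -0.003 gf 1.2
toolx [ 0.964  0.267 -0.   ] toolz [-0. -0. -1.]
chest [-61.6 100.6 212.7]
kn tool mm [-18.4 230.5  48.8]
ll tool mm [  -1.  -129.4  -63. ]
lr tool mm [ -1.  118.6 -63. ]
```

Request:
{"name": "apply_moves", "arguments": {"rows": [{"x":-2,"y":0,"z":5,"ax":0,"ay":0,"az":0,"gripper":1},{"x":-2,"y":0,"z":5,"ax":0,"ay":0,"az":0,"gripper":1},{"x":-2,"y":0,"z":5,"ax":0,"ay":0,"az":0,"gripper":1},{"x":-1.5,"y":0,"z":5,"ax":0,"ay":0,"az":0,"gripper":1},{"x":-1.5,"y":0,"z":5,"ax":0,"ay":0,"az":0,"gripper":1}]}}

```text
clock: 7.58
position: [0.4983, 0.1551, 0.1878]
ee_rot: [0.991, 0.134, -0.0, 0.0]
ft_force: [-0.2, 0.3, 2.4]
grip_width: 0.003
grasp_force: 1.1
```

Request:
{"name": "apply_moves", "arguments": {"rows": [{"x":-1.5,"y":0,"z":5,"ax":0,"ay":0,"az":0,"gripper":1},{"x":-1.5,"y":0,"z":5,"ax":0,"ay":0,"az":0,"gripper":1},{"x":-1,"y":0,"z":5,"ax":0,"ay":0,"az":0,"gripper":1},{"x":-1,"y":0,"z":5,"ax":0,"ay":0,"az":0,"gripper":1},{"x":-1,"y":0,"z":5,"ax":0,"ay":0,"az":0,"gripper":1}]}}

```text
clock: 8.0
position: [0.4926, 0.1536, 0.1628]
ee_rot: [0.991, 0.134, -0.0, 0.0]
ft_force: [-1.5, 0.2, 2.0]
grip_width: 0.001
grasp_force: 1.1
```

Request:
{"name": "apply_moves", "arguments": {"rows": [{"x":-1,"y":0,"z":4,"ax":0,"ay":0,"az":0,"gripper":1},{"x":-0.5,"y":0,"z":4,"ax":0,"ay":0,"az":0,"gripper":1},{"x":-0.5,"y":0,"z":3,"ax":0,"ay":0,"az":0,"gripper":1},{"x":0,"y":0,"z":3,"ax":0,"ay":0,"az":0,"gripper":1},{"x":0,"y":0,"z":3,"ax":0,"ay":0,"az":0,"gripper":1}]}}

```text
clock: 8.42
position: [0.4908, 0.153, 0.146]
ee_rot: [0.991, 0.134, -0.0, 0.0]
ft_force: [-1.8, -0.5, 1.7]
grip_width: 0.001
grasp_force: 1.0
```

Request:
{"name": "apply_moves", "arguments": {"rows": [{"x":0,"y":0,"z":3,"ax":0,"ay":0,"az":0,"gripper":1},{"x":0,"y":0,"z":2,"ax":0,"ay":0,"az":0,"gripper":1},{"x":0,"y":0,"z":2,"ax":0,"ay":0,"az":0,"gripper":1},{"x":0,"y":0,"z":0,"ax":0,"ay":0,"az":0,"gripper":1}]}}

```text
clock: 8.75
position: [0.4908, 0.1531, 0.1389]
ee_rot: [0.991, 0.134, -0.0, -0.0]
ft_force: [-0.5, 1.3, 0.3]
grip_width: -0.002
grasp_force: 0.0
```

```bash
python3 info.py
```

```text
8.75 [0.4908 0.1531 0.1389] F [-0.5  1.3  0.3] w -0.002 gf 0.0
toolx [ 0.964  0.267 -0.   ] toolz [-0.  0. -1.]
chest [-78.4 100.6 138.9]
kn tool mm [ -1.7 230.5 -25.1]
ll tool mm [  15.8 -129.4 -136.8]
lr tool mm [  15.8  118.6 -136.8]
```

Request:
{"name": "apply_moves", "arguments": {"rows": [{"x":0,"y":0,"z":1.5,"ax":0,"ay":0,"az":0,"gripper":1},{"x":0,"y":0,"z":1.5,"ax":0,"ay":0,"az":0,"gripper":1},{"x":0,"y":0,"z":1.5,"ax":0,"ay":0,"az":0,"gripper":1},{"x":0,"y":0,"z":0,"ax":0,"ay":0,"az":0,"gripper":1}]}}

```text
clock: 9.08
position: [0.4908, 0.1531, 0.1345]
ee_rot: [0.991, 0.134, -0.0, -0.0]
ft_force: [0.6, -0.2, 0.6]
grip_width: -0.004
grasp_force: 0.0
```

Request:
{"name": "apply_moves", "arguments": {"rows": [{"x":0,"y":0,"z":1.5,"ax":0,"ay":0,"az":0,"gripper":1},{"x":0,"y":0,"z":1.5,"ax":0,"ay":0,"az":0,"gripper":1},{"x":0,"y":0,"z":0,"ax":0,"ay":0,"az":0,"gripper":1}]}}

```text
clock: 9.33
position: [0.491, 0.1532, 0.1329]
ee_rot: [0.991, 0.134, 0.0, 0.0]
ft_force: [-5.9, -1.7, 14.8]
grip_width: 0.003
grasp_force: 7.6
```

Request:
{"name": "apply_moves", "arguments": {"rows": [{"x":0,"y":0,"z":-10,"ax":0,"ay":0,"az":0,"gripper":1},{"x":0,"y":0,"z":-40,"ax":0,"ay":0,"az":0,"gripper":1},{"x":0,"y":0,"z":-40,"ax":0,"ay":0,"az":0,"gripper":0.3},{"x":-2,"y":30,"z":0,"ax":0,"ay":0,"az":0,"gripper":0.3},{"x":0,"y":35,"z":0,"ax":0,"ay":0,"az":0,"gripper":0.3}]}}

```text
clock: 9.75
position: [0.5071, 0.0921, 0.225]
ee_rot: [0.991, 0.137, 0.003, -0.0]
ft_force: [1.7, -0.9, -0.5]
grip_width: 0.417
grasp_force: 0.0
```

Request:
{"name": "apply_moves", "arguments": {"rows": [{"x":0,"y":35,"z":0,"ax":0,"ay":0,"az":0,"gripper":0.3},{"x":0,"y":35,"z":0,"ax":0,"ay":0,"az":0,"gripper":0.3},{"x":0,"y":35,"z":0,"ax":0,"ay":0,"az":0,"gripper":0.3},{"x":0,"y":35,"z":0,"ax":0,"ay":0,"az":0,"gripper":0.3},{"x":0,"y":35,"z":0,"ax":0,"ay":0,"az":0,"gripper":0.3}]}}

```text
clock: 10.17
position: [0.5532, -0.0806, 0.2222]
ee_rot: [0.991, 0.134, 0.0, 0.0]
ft_force: [0.3, 0.5, 0.2]
grip_width: 0.703
grasp_force: 0.0
```

Request:
{"name": "apply_moves", "arguments": {"rows": [{"x":0,"y":13,"z":0,"ax":0,"ay":0,"az":0,"gripper":0.3},{"x":0,"y":0,"z":0,"ax":0,"ay":0,"az":0,"gripper":0.3},{"x":0,"y":0,"z":0,"ax":0,"ay":0,"az":0,"gripper":0.3}]}}

```text
clock: 10.42
position: [0.5563, -0.0915, 0.2217]
ee_rot: [0.991, 0.134, -0.0, -0.0]
ft_force: [-0.4, 1.2, 0.2]
grip_width: 0.697
grasp_force: 0.0
```

```bash
python3 info.py w3.png
```

```text
10.4167 [ 0.5563 -0.0915  0.2217] F [-0.4  1.2  0.2] w 0.697 gf 0.0
toolx [0.964 0.265 0.   ] toolz [-0.     0.001 -1.   ]
chest [ -80.4 -152.6  221.7]
kn tool mm [  0.3 -22.7  57.7]
ll tool mm [  17.3 -382.6  -53.8]
lr tool mm [  17.6 -134.6  -53.9]
{'nr': [393.0, 272.0], 'fr': [440.0, -189.0], 'nl': [-247.0, 265.0], 'df': [93.0, 272.0], 'fl': [-458.0, -171.0], 'kn': [240.0, 235.0], 'll': [-1255.0, 344.0], 'lr': [-261.0, 343.0]}
```

View pics/w3.png

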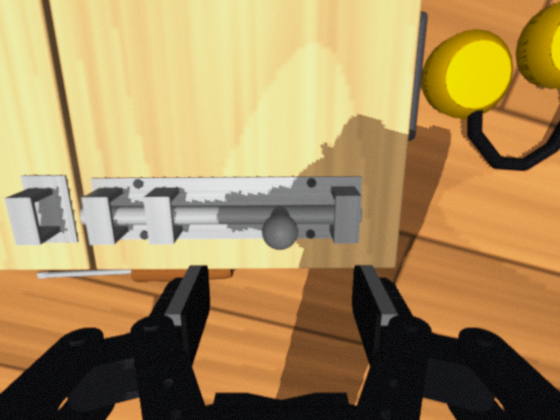

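The leaf lies level with the deck and the keeper (38,215) is in line with the bolt. The knob (281,230) is centred between the fingers, so I'll go down, grip and slide it home.

Request:
{"name": "apply_moves", "arguments": {"rows": [{"x":0,"y":0,"z":25,"ax":0,"ay":0,"az":0,"gripper":0.4},{"x":0,"y":0,"z":25,"ax":0,"ay":0,"az":0,"gripper":0.4},{"x":0,"y":0,"z":11,"ax":0,"ay":0,"az":0,"gripper":0.5},{"x":0,"y":0,"z":0,"ax":0,"ay":0,"az":0,"gripper":1},{"x":0,"y":0,"z":0,"ax":0,"ay":0,"az":0,"gripper":1}], "newtons": 25}}

```text
clock: 10.88
position: [0.5563, -0.0904, 0.1612]
ee_rot: [0.991, 0.135, -0.0, -0.0]
ft_force: [1.0, -2.8, -2.2]
grip_width: 0.228
grasp_force: 2.0
```

Request:
{"name": "apply_moves", "arguments": {"rows": [{"x":0,"y":-2,"z":0,"ax":0,"ay":0,"az":0,"gripper":1},{"x":0,"y":-4,"z":0,"ax":0,"ay":0,"az":0,"gripper":1},{"x":0,"y":-4,"z":0,"ax":0,"ay":0,"az":0,"gripper":1},{"x":0,"y":-4,"z":0,"ax":0,"ay":0,"az":0,"gripper":1},{"x":0,"y":-4,"z":0,"ax":0,"ay":0,"az":0,"gripper":1}]}}

```text
clock: 11.3
position: [0.5516, -0.0737, 0.1614]
ee_rot: [0.991, 0.134, 0.0, 0.0]
ft_force: [0.7, -4.0, -3.5]
grip_width: 0.205
grasp_force: 24.9
```

```bash
python3 info.py
```

```text
11.3 [ 0.5516 -0.0737  0.1614] F [ 0.7 -4.  -3.5] w 0.205 gf 24.9
toolx [0.964 0.266 0.001] toolz [ 0.001 -0.001 -1.   ]
chest [ -80.2 -134.2  161.4]
kn tool mm [ 0.2 -4.3 -2.6]
ll tool mm [  17.6 -364.1 -114.6]
lr tool mm [  17.7 -116.1 -114.4]
```

Request:
{"name": "apply_moves", "arguments": {"rows": [{"x":0,"y":-4,"z":0,"ax":0,"ay":0,"az":0,"gripper":1},{"x":0,"y":-4,"z":0,"ax":0,"ay":0,"az":0,"gripper":1},{"x":0,"y":-4,"z":0,"ax":0,"ay":0,"az":0,"gripper":1},{"x":0,"y":-4,"z":0,"ax":0,"ay":0,"az":0,"gripper":1},{"x":0,"y":-4,"z":0,"ax":0,"ay":0,"az":0,"gripper":1}]}}

```text
clock: 11.72
position: [0.5462, -0.0544, 0.1612]
ee_rot: [0.991, 0.134, 0.0, 0.0]
ft_force: [-1.3, -4.2, 2.3]
grip_width: 0.209
grasp_force: 25.3
```

Request:
{"name": "apply_moves", "arguments": {"rows": [{"x":0,"y":-3,"z":0,"ax":0,"ay":0,"az":0,"gripper":1},{"x":0,"y":-2,"z":0,"ax":0,"ay":0,"az":0,"gripper":1},{"x":0,"y":-1,"z":0,"ax":0,"ay":0,"az":0,"gripper":1},{"x":0,"y":0,"z":0,"ax":0,"ay":0,"az":0,"gripper":1}]}}

```text
clock: 12.05
position: [0.5446, -0.0485, 0.1612]
ee_rot: [0.991, 0.135, 0.0, 0.0]
ft_force: [-3.3, -2.4, 6.4]
grip_width: 0.21
grasp_force: 25.5
```

```bash
python3 info.py
```

```text
12.05 [ 0.5446 -0.0485  0.1612] F [-3.3 -2.4  6.4] w 0.21 gf 25.5
toolx [0.964 0.267 0.   ] toolz [ 0. -0. -1.]
chest [ -80.2 -108.   161.2]
kn tool mm [ 0.2 21.8 -2.8]
ll tool mm [  17.8 -338.  -114.5]
lr tool mm [  17.7  -90.  -114.5]
```

Request:
{"name": "apply_moves", "arguments": {"rows": [{"x":0,"y":-2,"z":0,"ax":0,"ay":0,"az":0,"gripper":1},{"x":0,"y":-1,"z":0,"ax":0,"ay":0,"az":0,"gripper":1},{"x":0,"y":0,"z":0,"ax":0,"ay":0,"az":0,"gripper":1}]}}

```text
clock: 12.3
position: [0.5444, -0.0477, 0.1613]
ee_rot: [0.991, 0.134, 0.001, 0.001]
ft_force: [-0.9, -8.7, 3.2]
grip_width: 0.208
grasp_force: 25.5
```

Request:
{"name": "apply_moves", "arguments": {"rows": [{"x":0,"y":-2,"z":0,"ax":0,"ay":0,"az":0,"gripper":1},{"x":0,"y":0,"z":0,"ax":0,"ay":0,"az":0,"gripper":1},{"x":0,"y":0,"z":0,"ax":0,"ay":0,"az":0,"gripper":1}]}}

```text
clock: 12.55
position: [0.5443, -0.0476, 0.1613]
ee_rot: [0.991, 0.133, 0.001, 0.002]
ft_force: [3.2, -13.7, 1.7]
grip_width: 0.212
grasp_force: 25.6
```

```bash
python3 info.py
```

```text
12.55 [ 0.5443 -0.0476  0.1613] F [  3.2 -13.7   1.7] w 0.212 gf 25.6
toolx [0.965 0.263 0.001] toolz [ 0.002 -0.004 -1.   ]
chest [ -80.3 -107.   161.3]
kn tool mm [ 0.4 22.9 -2.6]
ll tool mm [  16.8 -336.6 -115.9]
lr tool mm [  17.6  -88.6 -114.8]
```

Request:
{"name": "apply_moves", "arguments": {"rows": [{"x":0,"y":1.5,"z":0,"ax":0,"ay":0,"az":0,"gripper":0.55},{"x":0,"y":1.5,"z":0,"ax":0,"ay":0,"az":0,"gripper":0.55},{"x":0,"y":0,"z":0,"ax":0,"ay":0,"az":0,"gripper":0.55},{"x":0,"y":0,"z":-15,"ax":0,"ay":0,"az":0,"gripper":0.55},{"x":0,"y":0,"z":-30,"ax":0,"ay":0,"az":0,"gripper":0.55}]}}

```text
clock: 12.97
position: [0.5421, -0.046, 0.203]
ee_rot: [0.991, 0.135, -0.003, -0.001]
ft_force: [0.7, -0.7, -0.4]
grip_width: 0.451
grasp_force: 0.0
```

Request:
{"name": "apply_moves", "arguments": {"rows": [{"x":0,"y":0,"z":-30,"ax":0,"ay":0,"az":0,"gripper":0.3},{"x":0,"y":0,"z":-30,"ax":0,"ay":0,"az":0,"gripper":0.3},{"x":0,"y":0,"z":-10,"ax":0,"ay":0,"az":0,"gripper":0.3},{"x":0,"y":0,"z":0,"ax":0,"ay":0,"az":0,"gripper":0.3}]}}

```text
clock: 13.3
position: [0.5453, -0.046, 0.2787]
ee_rot: [0.991, 0.135, 0.002, 0.0]
ft_force: [0.1, -0.9, -0.9]
grip_width: 0.699
grasp_force: 0.0
```

```bash
python3 info.py w4.png
```

```text
13.3 [ 0.5453 -0.046   0.2787] F [ 0.1 -0.9 -0.9] w 0.699 gf 0.0
toolx [0.964 0.268 0.005] toolz [ 0.005 -0.    -1.   ]
chest [ -78.9 -105.8  278.7]
kn tool mm [ -1.7  24.  114.7]
ll tool mm [  16.6 -335.7    2.6]
lr tool mm [ 16.4 -87.7   2.9]
{'nr': [428.0, 242.0], 'fr': [476.0, -120.0], 'nl': [-106.0, 237.0], 'df': [181.0, 242.0], 'fl': [-224.0, -112.0], 'kn': [315.0, 207.0], 'll': [-572.0, 251.0], 'lr': [59.0, 251.0]}
```

View pics/w4.png

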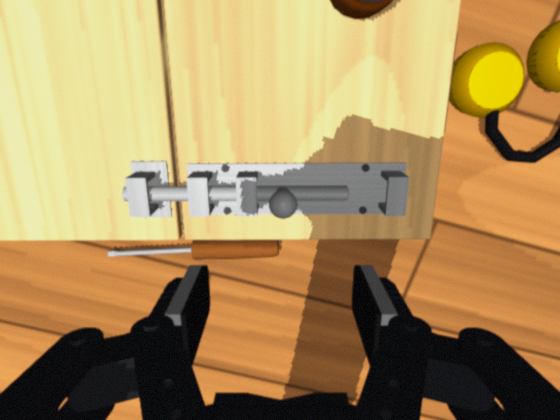

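The bolt runs through the keeper, with its tip showing beyond it at (125,193). The leaf is flush, the jar is standing, and the gripper is clear.

```bash
python3 -c "
from workcell import *
print(hand_in())"
```

```text
the job is handed in; nothing more can be done
None
```

I drew the bolt back to its stop, lowered the leaf shut gently at under 4 N plus a final press of about 15 N, then slid the bolt home through its keeper to its stop; the other goods were left alone, and I handed the job in at about 13 s (no verdict was returned).

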